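# Re-arm the tripped two-pole breaker

## Robot

A 6-joint arm with a two-finger parallel gripper is mounted at the origin on a cart in front of the work surface, level with it; the furniture and walls round the work are solid. World frame = base frame: x ahead of the robot, y to its left, z up, the work surface at z = 0. Lengths are in mm, angles in degrees, forces in N, time in s.
With the tool pointing down it reaches from about 300 to 850 mm from the base axis. Payload 4.2 kg.
Tool frame: the origin (TCP) lies midway between the tips of the shut fingers; the grasp point (between the pads) lies 19 mm behind it; z points along the fingers, y is the line along which they close (so a half turn about z gives the same grasp; the last joint's range is limited). The gripper opens to 91 mm and grips with 3 to 60 N. Pads are 32 mm wide; open, the fingers measure 118 mm over their backs; the gripper's body (76 mm by 178 mm) begins 60 mm behind the grasp point.
Start: joints at [74.656, 18.312, 89.639, -0, 72.044, -1.146], TCP at [141.033, 557.452, 213.976] pointing down, gripper open.
Joint ranges: [-177.97, 177.97], [-48.28, 115.42], [12.27, 149.76], [-77.06, 257.06], [2.81, 150.46], [-146.56, 146.56]. Speed limits (degrees/s): [147.25, 147.25, 180, 180, 180, 180].

## Interface

Orientations are given as [roll, pitch, yaw] about the fixed x, y, z axes, in that order (R = Rz(yaw) Ry(pitch) Rx(roll)).
In Python, from workcell import env, probe_bus, grab_frame, camera_model gives the robot as it stands (env), with the cameras as plain functions and the readings (probe_bus).
- The arm moves only by the shell command python3 drive.py FILE [OPENING] [FORCE], which reads ROWS from the file FILE. ROWS is a JSON object whose key "deltas" holds a list of rows, 1 to 8 of them, each of 6 numbers: dx, dy, dz in mm, then a rotation vector rx, ry, rz in degrees; each row shifts and turns the commanded pose from where the row before left it, along the tool's axes as they then stand; what a row does not reach is not made up. A row lasts 1/10 s, in which the tool goes at most 50 mm and 8.59 degrees, less where a joint would pass 70% of its speed; a pose out of reach is approached as far as the arm can. OPENING is the finger opening in mm, set as the command begins (- or left out keeps the last). The fingers move at their own pace and stop on an object; FORCE is the grip in N (left out, the last holds). Time passes only in rows, so rows that do not move let the fingers close. It prints the time, the measured TCP pose, the force, the opening and the grip force at its end. Input that does not fit is refused with a message, and nothing moves.
- probe_bus.state(): the state, without advancing time (a new reading comes with each control period).
- grab_frame(name): name is "scene" or "top"; returns the picture (480x640x3 uint8, blue, green, red); there is no depth.
- camera_model(name): a dict with "fx", "fy", "cx", "cy" (pixels), "D" ([k1, k2, p1, p2, k3] as OpenCV has them; the pictures are not rectified), "T" (4x4, takes a point from camera to world coordinates). Camera axes: x right, y up, looking along -z (the intrinsics and any distortion apply to the point x, -y, -z); pixel columns grow to the right and rows downward; lengths in mm; the calibration is good to about 2 mm. A picture is of the moment at which its call begins. camera_model takes no time and is no camera call.
- env.job_done(): hands the job in; it is judged then, once.
The state is a dict: "time_s": time; "qpos": joint angles; "qvel": joint speeds; "effort": joint torques, N m; "ee_pos": TCP position; "ee_rot": TCP orientation; "force": force on the tool from outside, world axes, zero at the start; "torque": the same for the moment, N m; "gripper_width": finger opening in mm; "gripper_force": force on a finger pad.
Only numpy, scipy, OpenCV 4.12 (cv2) and the standard library are available. Lean on these libraries where they do the work, as an engineer would, in place of code of your own. Each camera call takes 0.05 s, during which the arm holds its last target. There are 200 camera calls.

## Task

Of the three two-pole circuit breakers clipped side by side on the short rail, one is on, one has been switched off on purpose, and one has tripped: its lever stands half-way. Reset the tripped one with the closed fingertips: gently push its lever first right over to off (towards the front edge of the bench) so that it re-arms, then right over to on (towards the black tote), and withdraw. Do not touch the other two breakers, grip or lift nothing, and leave everything lying about where it is.

Things in the scene. Friction and masses are not known exactly. Their poses are not given: they have to be found in the camera images.
- breaker_rail: steel rail, 146 mm long (its y), fixed on two rubber feet, an end clamp 50 mm high at each end. Origin: centre of its underside, on the bench. Its x axis points across it, from the bench's front edge towards the black tote: +x is the ON side, -x the OFF side of every breaker. The three breakers stand on it at y = -40, 0 and +40 mm, in any order
- breaker_b: the TRIPPED breaker: light grey housing, 80 mm (x) by 36 mm (y), fixed on the rail, axes as the rail's. Origin: centre of its back, 14 mm above the bench. Shoulders with terminal screws 43 mm over the origin; the raised nose in the middle, 45 mm (x) by 36 mm (y), has its flat face 60 mm over the origin (74 mm above the bench), with the lever in its middle
- breaker_b_lever (a joint): tripped breaker's lever, rad: 0 upright (half-way), +0.45 full ON (tip to the tote), -0.45 full OFF (tip to the bench's front edge). Hinge along y, 55 mm over the breaker's origin. Starts within 0.05 of 0, stays where left; 1 to 5 N at the tip moves it. A latch stops it at about +0.2 until it has been pushed beyond -0.35; then it goes all the way to ON
- breaker_b_tip (a point): middle of the top of the tripped breaker's lever: a smooth black round bar 29 mm long (y) and 7 mm thick on two toggles, its top 27 mm from the hinge; upright it stands 22 mm proud of the nose face, at full ON or OFF 19 mm
- breaker_a: the breaker that is ON, same housing and axes as the tripped one; not to be touched
- breaker_a_lever (a joint): its lever angle, rad, as above; starts about +0.43
- breaker_c: the breaker switched OFF on purpose, same housing and axes; not to be touched
- breaker_c_lever (a joint): its lever angle, rad, as above; starts about -0.43
- screwdriver: loose screwdriver with a blue handle, 152 mm long, 19 mm thick, lying in front of the tote; origin under its middle
- glue_bottle: loose small white bottle with a red pointed cap, 29 mm across, 86 mm tall; origin at its foot
- transformer: loose small black transformer, 34 x 34 x 29 mm; origin under its middle
- tape_roll: loose roll of amber tape, 53 mm across, 19 mm high, lying flat; origin under its middle
- connector_1: loose cream pin header, 29 x 11 x 10 mm; origin under its middle
- marker: loose grey marker with a black cap, 129 mm long, 14 mm thick; origin under its middle
- lamp_post (a point): foot of the magnifier lamp's post, on the bench: fixed, base 110 mm across, post 24 mm square and 0.54 m high, from whose top the lamp's arms slope up and away from the robot (along +x, about 0.65 m high 0.1 m behind the post). In the way of an arm that swings across stretched out: draw the arm in (hand within 0.35 m of the base axis) while it passes
- tote_corner (a point): upper front left corner of the fixed black tote, 112 mm above the bench; the tote runs from there 0.29 m away from the robot (+x) and 0.3 m to the right (-y), and holds a rack of upright boards up to 0.24 m high in its right half

How it is judged:
By the outcome, as a careful person would: the job done as asked, in the order asked, and still so for the second after the job is handed in, with the robot touching nothing.
It also fails if it takes over 64 s, if anything falls off the work surface, if the arm or the gripper's body presses on something with over 40 N, if the wrist force passes 120 N, or if a joint passes its speed limit or range.

## Working session

There is one attempt and no reset: what is moved stays moved. The work goes in short steps, Python scripts to look and compute and a shell command to move; the robot and the scene stay as the last step left them, time stands still between calls to the robot, and variables do not carry over. Pictures are saved under pics/ and viewed, at most 10 in all, crops included, and the job is handed in when it is done.

```bash
ls; mkdir -p pics
python3 - <<'E'
from workcell import env, probe_bus, grab_frame, camera_model
import cv2
for n in("scene","top"):
    cv2.imwrite(f"pics/{n}0.png",grab_frame(n)); m=camera_model(n); print(n,{k:(v if k!='T' else [list(map(lambda x:round(float(x),3),r)) for r in v]) for k,v in m.items()})
s=probe_bus.state();print(s)
E
```

```text
drive.py
pics
workcell.py
scene {'fx': 561.2393709957623, 'fy': 561.2393709957623, 'cx': 312.46288361876066, 'cy': 238.19806448182936, 'D': array([-0.02518094,  0.        ,  0.        ,  0.        ,  0.        ]), 'T': [[-0.883, 0.306, -0.356, 113.667], [-0.47, -0.565, 0.678, 989.654], [0.006, 0.766, 0.643, 785.838], [0.0, 0.0, 0.0, 1.0]]}
top {'fx': 600.332974860589, 'fy': 600.332974860589, 'cx': 327.7755399873679, 'cy': 235.81485565831042, 'D': array([-0.02720184,  0.        ,  0.        ,  0.        ,  0.        ]), 'T': [[0.002, 0.973, -0.23, 273.541], [-1.0, 0.0, -0.006, 270.364], [-0.005, 0.23, 0.973, 1129.039], [0.0, 0.0, 0.0, 1.0]]}
{'time_s': 0.1, 'qpos': array([ 7.46563051e+01,  1.83476935e+01,  8.96998343e+01, -8.96612600e-04,
        7.20439693e+01, -1.14573527e+00]), 'qvel': array([-0.03069977, -0.07444095, -0.09933364, -0.11844886,  0.0459063 ,
        0.02507408]), 'effort': array([-5.57811945e-04, -4.13328552e+01, -2.32509470e+01,  7.28065870e-02,
        4.21718939e-02, -3.99474698e-05]), 'ee_pos': array([140.91350085, 556.99546353, 213.20437557]), 'ee_rot': array([-1.79908504e+02, -9.77201642e-04,  1.65802317e+02]), 'force': array([ 0.38926139, -0.88544885,  0.37142824]), 'torque': array([-0.01777958,  0.02495069, -0.0530529 ]), 'gripper_force': 0.0, 'gripper_width': 91.07357537882427}
```

View pics/scene0.png

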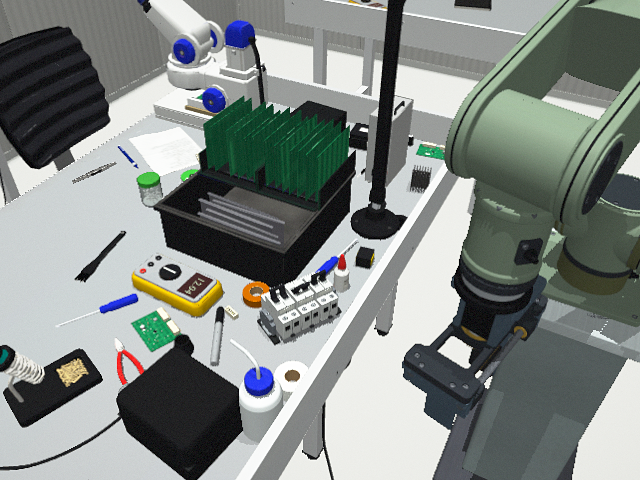

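View pics/top0.png

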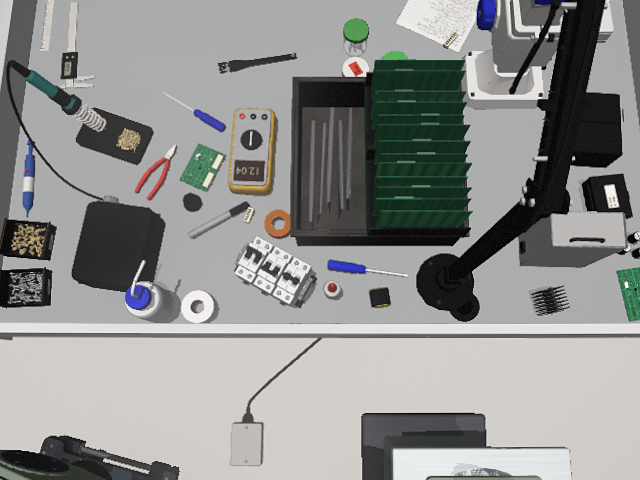

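The rail is at about (275,270) in top and (300,305) in scene. I'll enlarge both.

Run:
```python
import cv2,numpy as np
a=cv2.imread("pics/top0.png")[225:315,225:325];b=cv2.imread("pics/scene0.png")[260:350,250:350]
f=lambda i:cv2.resize(i,(600,540),interpolation=cv2.INTER_CUBIC)
cv2.imwrite("pics/tc.png",f(a));cv2.imwrite("pics/sc.png",f(b))
```

```text
(no output)
```

View pics/tc.png

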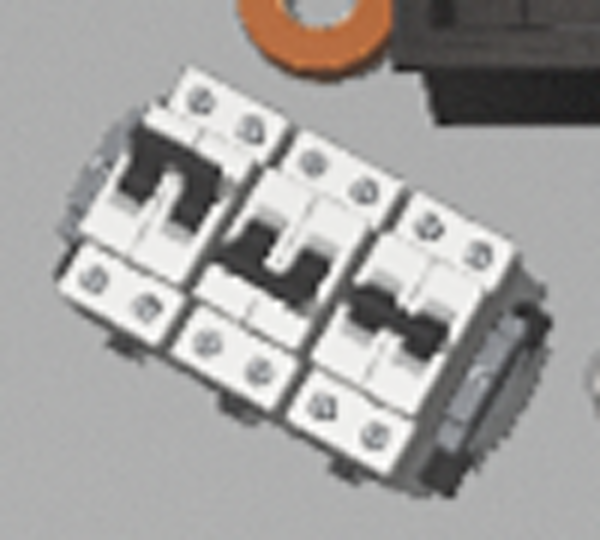

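View pics/sc.png

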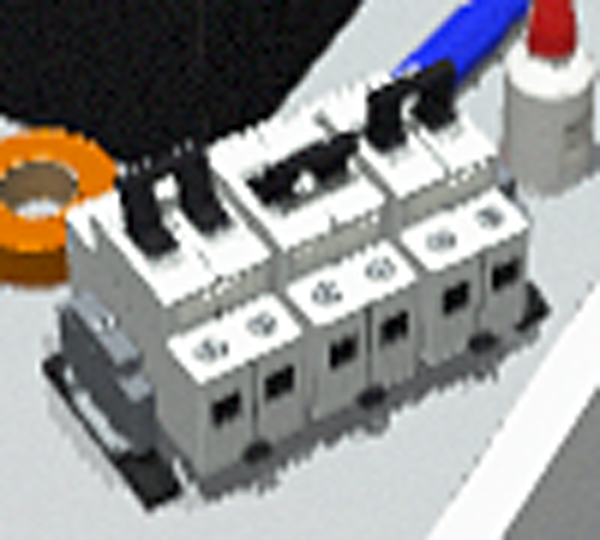

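Left (y=+40) is ON and the middle one is OFF. The right one (y=-40), next to the end clamp by the bottle, stands half-way, so that is the tripped breaker. In the top crop, the shoulder corners are at about (57,280), (388,475), (522,245) and (187,65). Next I'll cast rays and check sizes.

```bash
cat > h.py <<'E'
import cv2,numpy as np
from workcell import env, probe_bus, grab_frame, camera_model
def cam(n):
    m=camera_model(n);K=np.array([[m['fx'],0,m['cx']],[0,m['fy'],m['cy']],[0,0,1.]]);return K,np.array(m['D']),np.array(m['T'])
F=np.diag([1,-1,-1.])
def ray(n,p):
    K,D,T=cam(n);u=cv2.undistortPoints(np.array(p,float).reshape(-1,1,2),K,D).reshape(-1,2)
    return T[:3,3],(T[:3,:3]@F@np.c_[u,np.ones(len(u))].T).T
def plane(n,p,z):
    o,d=ray(n,p);return o+d*((z-o[2])/d[:,2])[:,None]
def proj(n,P):
    K,D,T=cam(n);R=F@T[:3,:3].T
    return cv2.projectPoints(np.array(P,float).reshape(-1,3),cv2.Rodrigues(R)[0],-R@T[:3,3],K,D)[0].reshape(-1,2)
E
python3 - <<'E'
from h import *
np.set_printoptions(precision=1,suppress=True)
t=cv2.imread("pics/top0.png")
g=cv2.cvtColor(t,cv2.COLOR_BGR2GRAY)[225:315,225:325]
c=np.array([[57,280],[388,475],[522,245],[187,65]])/6-.42+225
P=plane("top",c,57);print(P,[np.linalg.norm(P[i]-P[i-1]) for i in range(4)])
v=(P[0]-P[1])+(P[3]-P[2]);yaw=np.arctan2(-v[0],v[1]);print("yaw",np.degrees(yaw))
C=P.mean(0);ex=np.array([np.cos(yaw),np.sin(yaw),0]);ey=np.array([-ex[1],ex[0],0])
out=t.copy();s=cv2.imread("pics/scene0.png")
L=[]
for y,a in((40,.43),(0,-.43),(-40,0)):
  for dy in(-14.5,14.5):
    q=C+ey*(y+dy)+ex*27*np.sin(a);q[2]=69+27*np.cos(a);L.append(q)
N=[C+ey*(-40+sy*18)+ex*sx*22.5+[0,0,17] for sx in(-1,1) for sy in(-1,1)]
S=[C+ey*sy*58+ex*sx*40 for sx in(-1,1) for sy in(-1,1)]
ims=[]
for n,im,(r0,c0) in(("top",t,(225,225)),("scene",s,(260,250))):
  k=cv2.resize(im[r0:r0+90,c0:c0+100],(800,720)[::1],interpolation=cv2.INTER_CUBIC)[:600]
  for Q,col in((L,(0,0,255)),(N,(0,200,0)),(S,(255,0,0))):
    for u,w in proj(n,Q): cv2.circle(k,(int((u-c0+.5)*8),int((w-r0+.5)*8)),3,col,-1)
  ims.append(cv2.resize(k,None,fx=.5,fy=1) if 0 else k)
cv2.imwrite("pics/o1.png",ims[0]);cv2.imwrite("pics/o2.png",ims[1])
print("C",C,"tip",(L[4]+L[5])/2)
E
```

```text
[[461.4 446.3  57. ]
 [402.5 345.2  57. ]
 [472.2 305.8  57. ]
 [528.1 408.9  57. ]] [np.float64(76.53480951544472), np.float64(116.90815191720708), np.float64(80.06958160335489), np.float64(117.24250852030941)]
yaw -29.34587515218503
C [466.1 376.6  57. ] tip [446.5 341.7  96. ]
```

View pics/o1.png

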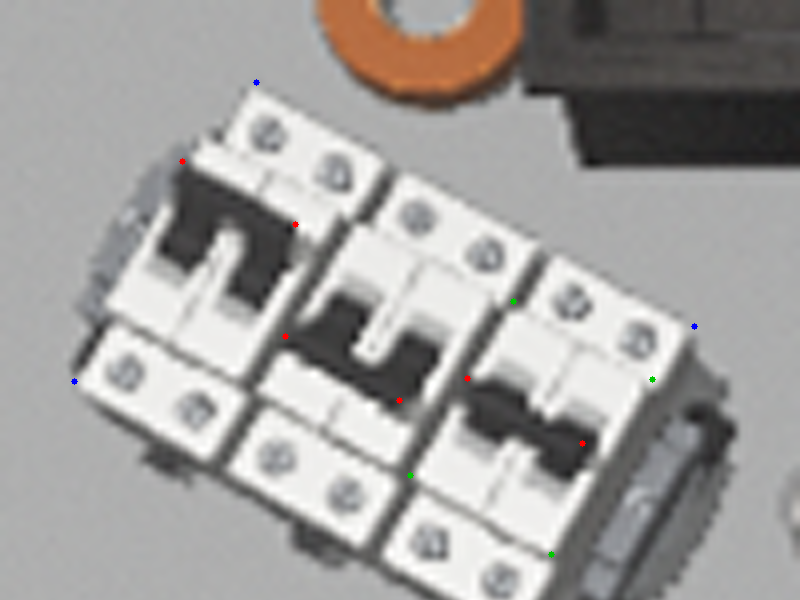

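View pics/o2.png

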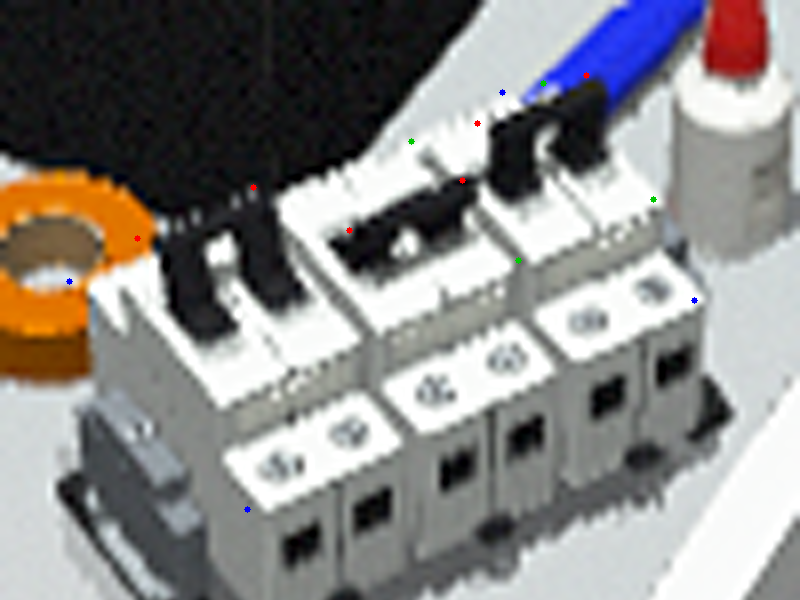

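Overlay check:
- **Sizes:** they match (117 x 78 mm). In the top view the nose corners agree.
- **Offset:** the scene view is off by about 2 px along its columns, which is within calibration. I split the difference.
- **Result:** breaker_b is at (445, 341) with its lever top at z = 96. Rail yaw is -29.3°.

I'll turn the tool by +15.15° so that its x points to OFF. Then I'll close the fingers and move above the ON side of the lever.

```bash
cat > w.py <<'E'
from h import *
from scipy.spatial.transform import Rotation as R
y=np.radians(-29.35);ex=np.array([np.cos(y),np.sin(y)]);ey=np.array([-ex[1],ex[0]]);B=np.array([444.9,340.9])
s=probe_bus.state();p=s['ee_pos'];d=p[:2]-B
print("t %.1f rail x %.1f y %.1f z %.1f"%(s['time_s'],d@ex,d@ey,p[2]),"rpy",s['ee_rot'].round(1),"F rail x %.1f y %.1f z %.1f"%(s['force'][:2]@ex,s['force'][:2]@ey,s['force'][2]),"w %.1f"%s['gripper_width'])
E
echo '{"deltas": [[0,0,0,0,0,7.6],[0,0,0,0,0,7.55],[-40,-5,0,0,0,0],[-40,-5,0,0,0,0],[-40,-5,0,0,0,0],[-40,-5,0,0,0,0],[-40,-5,0,0,0,0]]}' > next.json && python3 drive.py next.json 0 20; python3 w.py
echo '{"deltas": [[-40,-5,0,0,0,0],[-40,-5,0,0,0,0],[-40,-5,0,0,0,0],[-40,0,0,0,0,0],[-20,0,0,0,0,0],[-10,0,0,0,0,0],[0,0,0,0,0,0],[0,0,0,0,0,0]]}' > next.json && python3 drive.py next.json; python3 w.py
```

```text
time_s: 0.8
ee_pos: [304.0, 436.3, 213.6]
ee_rot: [-180.0, -0.0, 150.7]
force: [0.5, 0.9, 0.5]
gripper_width: 38.2
gripper_force: 0.0
t 0.8 rail x -169.6 y 14.1 z 213.6 rpy [-180.    -0.   150.7] F rail x -0.0 y 1.1 z 0.5 w 38.2
time_s: 1.6
ee_pos: [460.5, 331.8, 213.7]
ee_rot: [-180.0, -0.1, 150.7]
force: [0.2, -0.1, -0.2]
gripper_width: 0.5
gripper_force: 0.0
t 1.6 rail x 18.0 y -0.3 z 213.7 rpy [-1.800e+02 -1.000e-01  1.507e+02] F rail x 0.2 y 0.0 z -0.2 w 0.5
```

```bash
echo '{"deltas": [[-11,0,0,0,0,0],[0,0,35,0,0,0],[0,0,35,0,0,0],[0,0,30,0,0,0],[0,0,9,0,0,0],[0,0,0,0,0,0],[0,0,0,0,0,0]]}' > next.json && python3 drive.py next.json >/dev/null; python3 w.py
python3 - <<'E'
from h import *
a=grab_frame("top")[225:315,225:325];b=grab_frame("scene")[230:350,250:350]
f=lambda i:cv2.resize(i,None,fx=4,fy=4,interpolation=cv2.INTER_CUBIC)
a=cv2.copyMakeBorder(f(a),0,120,0,0,0)
cv2.imwrite("pics/h1.png",np.hstack([a,f(b)]))
E
```

```text
t 2.3 rail x 30.3 y 1.0 z 106.4 rpy [1.799e+02 1.000e-01 1.507e+02] F rail x 0.1 y -0.1 z -0.2 w 0.5
```

View pics/h1.png

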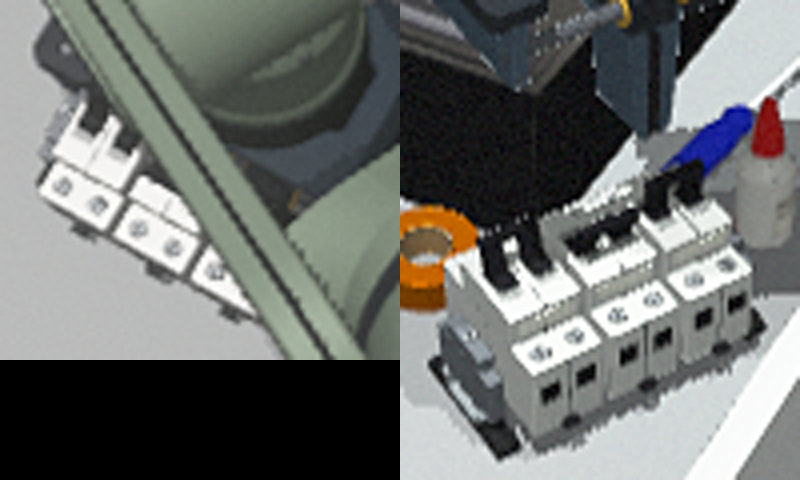

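The scene view shows the closed fingertips at about crop (640,133), up and behind the upright lever and clear of everything. I'll check the camera offset against the known TCP, then descend.

```bash
python3 - <<'E'
from h import *
from w import ex,ey,p
c=[[*(p[:2]+a*16*ex+b*13.5*ey),p[2]] for a in(-1,1) for b in(-1,1)]
q=proj("scene",[p]+c);print(((q-[250,230]+.5)*4+[400,0]).round(0).tolist())
E
echo '{"deltas": [[0,1,12,0,0,0],[0,0,12,0,0,0],[0,0,0,0,0,0],[0,0,0,0,0,0]]}' > next.json && python3 drive.py next.json>/dev/null; python3 w.py
```

```text
t 2.4 rail x 30.5 y 1.1 z 106.9 rpy [1.798e+02 1.000e-01 1.507e+02] F rail x 0.4 y -0.1 z -0.3 w 0.5
[[631.0, 114.0], [676.0, 123.0], [625.0, 145.0], [638.0, 84.0], [588.0, 105.0]]
t 2.8 rail x 29.8 y 0.5 z 80.3 rpy [-179.9   -0.   150.7] F rail x -0.7 y 0.4 z 0.0 w 0.6
```

```bash
echo '{"deltas": [[3,1,0,0,0,0],[3,0,0,0,0,0],[2,0,0,0,0,0],[0,0,0,0,0,0]]}' > next.json && python3 drive.py next.json>/dev/null; python3 w.py; echo '{"deltas": [[2,0,0,0,0,0],[2,0,0,0,0,0],[0,0,0,0,0,0]]}' > next.json && python3 drive.py next.json>/dev/null; python3 w.py;  echo '{"deltas": [[2,0,0,0,0,0],[1,0,0,0,0,0],[0,0,0,0,0,0]]}' > next.json && python3 drive.py next.json>/dev/null; python3 w.py
```

```text
t 3.2 rail x 21.6 y 1.9 z 81.2 rpy [180.    0.  150.7] F rail x -0.6 y -0.1 z -0.8 w 0.4
t 3.5 rail x 18.1 y 2.0 z 81.2 rpy [180.    0.  150.7] F rail x 0.2 y -0.3 z 1.7 w 0.3
t 3.8 rail x 14.9 y 1.9 z 81.0 rpy [180.   -0.  150.6] F rail x 2.0 y -0.6 z 0.1 w 0.4
```

Contact at about x = 17, with 2 N. I'll push on to the stop.

```bash
for i in 1; do echo '{"deltas": [[1,0,0,0,0,0],[1,0,0,0,0,0],[0,0,0,0,0,0]]}' > next.json && python3 drive.py next.json>/dev/null; python3 w.py;  echo '{"deltas": [[1,0,0,0,0,0],[1,0,0,0,0,0],[0,0,0,0,0,0]]}' > next.json && python3 drive.py next.json>/dev/null; python3 w.py; echo '{"deltas": [[1,0,0,0,0,0],[0,0,0,0,0,0]]}' > next.json && python3 drive.py next.json>/dev/null; python3 w.py; done
```

```text
t 4.1 rail x 14.2 y 2.0 z 81.1 rpy [1.800e+02 1.000e-01 1.507e+02] F rail x 6.5 y -1.6 z -0.3 w 0.3
t 4.4 rail x 13.8 y 2.1 z 81.2 rpy [179.9   0.3 150.7] F rail x 10.2 y -0.8 z -0.5 w 0.4
t 4.6 rail x 13.6 y 2.1 z 81.2 rpy [179.9   0.4 150.8] F rail x 12.1 y -2.0 z -1.9 w 0.3
```

It came to a firm stop at about 14 mm, consistent with the toggle at full OFF. I'll back off, lift, and look.

```bash
echo '{"deltas": [[-5,0,0,0,0,0],[-8,0,0,0,0,0],[0,0,-15,0,0,0],[0,0,-20,0,0,0],[0,0,0,0,0,0]]}' > next.json && python3 drive.py next.json>/dev/null; python3 w.py
python3 - <<'E'
from h import *
b=grab_frame("scene")[240:340,250:350]
cv2.imwrite("pics/h2.png",cv2.resize(b,None,fx=6,fy=6,interpolation=cv2.INTER_CUBIC))
E
```

```text
t 5.1 rail x 23.4 y 3.3 z 118.0 rpy [1.798e+02 1.000e-01 1.506e+02] F rail x 0.1 y -0.7 z 0.0 w 0.4
```

View pics/h2.png

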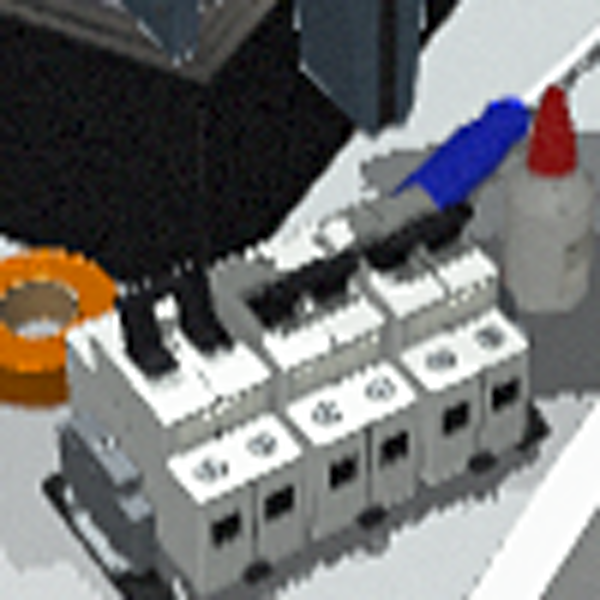

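The lever now lies in line with the middle (OFF) one, so it is re-armed. Next I'll go over to the front side.

```bash
echo '{"deltas": [[20,-1,0,0,0,0],[25,-1,0,0,0,0],[17,0,0,0,0,0],[0,0,0,0,0,0],[0,0,0,0,0,0]]}' > next.json && python3 drive.py next.json>/dev/null; python3 w.py; echo '{"deltas": [[0,0,15,0,0,0],[0,0,15,0,0,0],[0,0,5,0,0,0],[0,0,0,0,0,0],[0,0,0,0,0,0]]}' > next.json && python3 drive.py next.json>/dev/null; python3 w.py
```

```text
t 5.7 rail x -39.1 y -0.1 z 115.6 rpy [-180.     0.   150.7] F rail x -0.2 y 0.2 z -0.2 w 0.5
t 6.2 rail x -38.4 y 0.2 z 81.3 rpy [180.    0.  150.6] F rail x 0.0 y -0.2 z -1.0 w 0.0
```

```bash
echo '{"deltas": [[-3,1,0,0,0,0],[-3,0,0,0,0,0],[-2,0,0,0,0,0],[-2,0,0,0,0,0],[0,0,0,0,0,0]]}' > next.json && python3 drive.py next.json>/dev/null; python3 w.py; echo '{"deltas": [[-2,0,0,0,0,0],[-2,0,0,0,0,0],[0,0,0,0,0,0]]}' > next.json && python3 drive.py next.json>/dev/null; python3 w.py; echo '{"deltas": [[-2,0,0,0,0,0],[-2,0,0,0,0,0],[0,0,0,0,0,0]]}' > next.json && python3 drive.py next.json>/dev/null; python3 w.py
```

```text
t 6.7 rail x -28.7 y 0.9 z 81.1 rpy [180.    0.  150.6] F rail x -0.3 y -0.3 z 0.5 w 0.7
t 7.0 rail x -24.7 y 0.8 z 80.9 rpy [-180.     0.   150.6] F rail x 0.5 y 0.5 z -0.4 w 0.4
t 7.2 rail x -20.7 y 0.8 z 80.9 rpy [180.    0.  150.6] F rail x -0.6 y -0.3 z 1.2 w 0.6
```

```bash
echo '{"deltas": [[-2,0,0,0,0,0],[-1,0,0,0,0,0],[0,0,0,0,0,0]]}' > next.json && python3 drive.py next.json>/dev/null; python3 w.py; echo '{"deltas": [[-1,0,0,0,0,0],[-1,0,0,0,0,0],[0,0,0,0,0,0]]}' > next.json && python3 drive.py next.json>/dev/null; python3 w.py
```

```text
t 7.5 rail x -17.9 y 0.8 z 81.0 rpy [180.   -0.  150.6] F rail x -0.3 y -0.6 z 0.8 w 0.4
t 7.8 rail x -15.8 y 0.8 z 80.9 rpy [180.    0.  150.6] F rail x -0.9 y 0.7 z 0.7 w 0.7
```

```bash
echo '{"deltas": [[-1,0,0,0,0,0],[-1,0,0,0,0,0],[0,0,0,0,0,0]]}' > next.json && python3 drive.py next.json>/dev/null; python3 w.py; echo '{"deltas": [[-1,0,0,0,0,0],[0,0,0,0,0,0]]}' > next.json && python3 drive.py next.json>/dev/null; python3 w.py;  echo '{"deltas": [[-1,0,0,0,0,0],[0,0,0,0,0,0]]}' > next.json && python3 drive.py next.json>/dev/null; python3 w.py
```

```text
t 8.2 rail x -14.4 y 0.8 z 80.9 rpy [-1.800e+02 -1.000e-01  1.506e+02] F rail x -2.8 y 0.0 z 0.3 w 0.5
t 8.3 rail x -14.1 y 0.7 z 80.8 rpy [-1.800e+02 -1.000e-01  1.506e+02] F rail x -5.3 y 0.5 z 0.8 w 0.6
t 8.6 rail x -13.9 y 0.7 z 80.8 rpy [-180.    -0.2  150.6] F rail x -7.7 y 0.6 z 1.8 w 0.8
```

A firm stop at -14 mm, symmetric with OFF. One more push, then I'll withdraw and look.

```bash
echo '{"deltas": [[-1,0,0,0,0,0],[-1,0,0,0,0,0],[0,0,0,0,0,0]]}' > next.json && python3 drive.py next.json>/dev/null; python3 w.py; echo '{"deltas": [[6,0,0,0,0,0],[8,0,0,0,0,0],[8,0,0,0,0,0],[0,0,-20,0,0,0],[0,0,-40,0,0,0],[0,0,-40,0,0,0],[30,0,-20,0,0,0],[30,0,0,0,0,0]]}' > next.json && python3 drive.py next.json>/dev/null; echo '{"deltas": [[40,0,0,0,0,0],[40,0,0,0,0,0],[40,0,0,0,0,0],[0,0,0,0,0,0],[0,0,0,0,0,0]]}' > next.json && python3 drive.py next.json; python3 w.py
python3 - <<'E'
from h import *
a=grab_frame("top")[225:315,225:325];b=grab_frame("scene")[250:340,250:350]
f=lambda i:cv2.resize(i,None,fx=4,fy=4,interpolation=cv2.INTER_CUBIC)
cv2.imwrite("pics/h3.png",np.hstack([f(a),f(b)]))
E
```

```text
t 8.8 rail x -13.6 y 0.7 z 80.7 rpy [-180.    -0.4  150.5] F rail x -13.0 y 1.9 z 2.1 w 0.3
time_s: 10.15
ee_pos: [260.1, 445.7, 201.0]
ee_rot: [180.0, 0.1, 150.8]
force: [0.2, -0.0, -1.0]
gripper_width: 0.6
gripper_force: 0.0
t 10.2 rail x -212.5 y 0.8 z 201.0 rpy [1.800e+02 1.000e-01 1.508e+02] F rail x 0.2 y 0.1 z -1.0 w 0.6
```

View pics/h3.png

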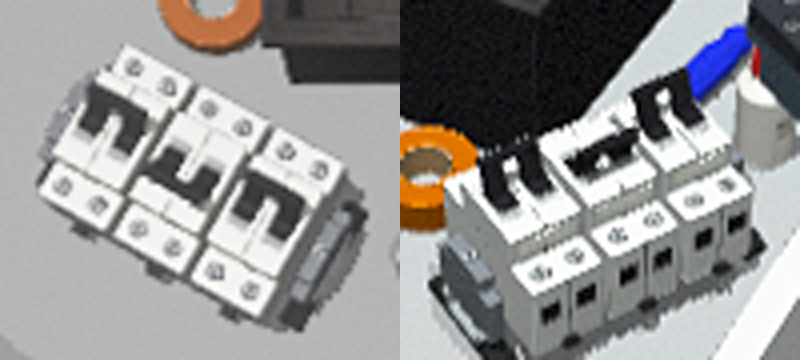

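The right lever, top crop (268,200), now leans to ON exactly like the left one. The middle one is still OFF, and the arm is clear.

```bash
python3 -c "
from workcell import env, probe_bus, grab_frame, camera_model
print(env.job_done())"
```

```text
the job is handed in; nothing more can be done
None
```

I pushed the tripped breaker (right-hand, y = -40 mm) fully to OFF, then fully to ON. The last pictures show its lever at ON, the other two levers as before and the arm clear; the job is handed in, at about 10 s of the 64 s allowed.

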